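Hang the end nippers on the sprung balancer hook

TASK

Take the wooden handle of the sprung hook that hangs from the overhead rail, pull the hook down, slide it along the rail and hook it into the steel loop on top of the standing end nippers. Then ease it up under control, never letting it fly up, so that the nippers are drawn out of their rest and hang still from the fully raised hook, and let go. Do not handle the nippers themselves, and leave the other things where they are.

Things in the scene. Friction and masses are not known exactly. Their poses are not given: they have to be found in the camera images.
- rig: Fixed grey steel frame carrying a straight overhead rail, 500 mm long, its underside 575 mm above the ledge. Origin on the ledge straight below the middle of the rail; its y axis runs along the rail, its x axis points away from the robot (frame turned by at most 0.2 rad), z up. Its two 30 mm posts stand 180 mm behind the rail (+x) at y = +270 and -270 mm.
- trolley (a joint): Trolley with the balancer drum (grey, 150 mm diameter, 76 mm wide over its hub, axis along the rail; drum centre 460 mm and the black collar under it 372 mm above the ledge), rolling freely along the rail. Value: its position in m along the rig's +y, 0 = middle of the rail, stops at -0.16 and +0.16. Moving it takes about 2 N. The hook is always straight below the rail at this position and cannot turn or swing.
- hook (a joint): How far in m the sprung hook on its stiff steel rod is pulled straight down: 0 = fully raised, 0.15 = lower stop. It is drawn up by about 6.5 N when raised, growing by 35 N per m (about 10.5 N at 0.11). If released while down it flies up.
- hook_fork (a point): On the hook: the point where the double (anchor-shaped) hook forks, 300 mm above the ledge when raised. From here two prongs of 9 mm round steel go out along the rig's +y and -y, as centre lines: lowest 18 mm out (4 mm below this point), tips turned up 39 mm out (12 mm above this point, 16.5 mm to the rounded top; 43 mm out over all). The 12 mm thick rod rises from here to the drum. Axes parallel to the rig's.
- hook_grip (a point): On the hook: middle of its level wooden handle, which sticks out towards the robot (along the rig's -x) 72 mm in front of and 30 mm above the fork, so 330 mm above the ledge when raised. The handle is 22 mm in diameter and 38 mm long between end flanges of 30 mm diameter. The drum overhangs it, so a gripper must come tilted, leaning back towards the robot by 25 to 45 degrees from vertical. Axes parallel to the rig's.
- nippers: Steel end nippers, 201 mm tall, 56 mm wide (their x) and 22 mm thick (their y), 0.25 to 0.46 kg, standing jaws down in a pocket of one wooden rest, straight below the rail at either end of it (left or right of the hook, by chance), 80 to 200 mm from the hook. Origin at the middle of the jaws' underside, z up to the loop, y along the rail within 0.1 rad. Standing, the origin is 15 mm above the ledge.
- loop_bar (a point): On the nippers: middle of the level top bar (6 mm round steel, along the nippers' x) of the rectangular hanging loop, 198 mm above their origin. Below the bar the loop's opening, seen along the rail, is 46 mm wide and 43 mm high (between 3 and 46 mm below this point). A prong pushed through the opening along the rail and raised catches this bar in its trough 18 mm from the fork.
- rest_a: Fixed dark wooden rest, 100 x 70 x 45 mm high, with a pocket 30 mm deep in which the nippers stand. Origin at the middle of its underside.
- rest_b: The same rest at the other side of the hook, holding the shoe stretcher. Origin at the middle of its underside.
- stretcher: Wooden shoe stretcher with a steel screw and a turned knob of 42 mm, no loop, 154 mm tall, standing in the other rest. Origin under its middle. To be left alone.
- heel: Black plastic heel, 60 x 68 mm, 31 mm high, lying on the ledge between the rests. Origin under its middle. To be left alone.
- hammer: Hammer lying on the ledge behind the rests. To be left alone.
- brush: Brush lying on the ledge to the robot's right. To be left alone.
- jar: Aluminium glue tin, 70 mm wide, 90 mm high, to the robot's left. Origin under its middle. To be left alone.
- bowl: Chipped white enamel bowl of brass studs, 140 mm wide, 52 mm high, to the robot's right. Origin under its middle. To be left alone.
Not all that is in view belongs to the job. Leave any purple look-alike of the nippers alone. Leave any blue look-alike of the rest_a alone.

How it is judged:
By the outcome, as a careful person would: the job done as asked, in the order asked, and still so for the second after the job is handed in, with the robot touching nothing.
It also fails if it takes over 59 s, if anything falls off the work surface, if the arm or the gripper's body presses on something with over 40 N, if the wrist force passes 120 N, or if a joint passes its speed limit or range.

ROBOT

A 7-joint arm with a two-finger parallel gripper is mounted at the origin on the work surface. World frame = base frame: x ahead of the robot, y to its left, z up, the work surface at z = 0. Lengths are in m, angles in degrees, forces in N, time in s.
With the tool pointing down it reaches from about 0.425 to 0.925 m from the base axis. Payload 6.8 kg.
Tool frame: the origin (TCP) lies midway between the tips of the shut fingers; the grasp point (between the pads) lies 19 mm behind it (ctrl.grasp_offset is the z of the grasp point in the tool frame, in m); z points along the fingers, y is the direction in which the jaws open and shut (so a half turn about z gives the same grasp; the last joint's range is limited). The gripper opens to 85 mm and grips with 20 to 120 N. Pads are 22 mm wide; open, the fingers measure 114 mm over their backs; the gripper's body (76 mm by 85 mm) begins 54 mm behind the grasp point. The pads swing forward as they close: fully open they stand 13 mm farther back than shut.
Start: joints at [-83.256, 27.33, 1.283, 89.118, -0.659, 63.558, -4.761], TCP at [0.151, 0.658, 0.204] pointing down, gripper open.
Joint ranges: [-169.35, 169.35], [-19.33, 120.38], [-80.79, 83.38], [13.8, 139.57], [-78.32, 258.32], [9.67, 109.79], [-169.56, 169.56]. Speed limits (degrees/s): [136.94, 136.94, 180, 180, 180, 180, 180].

INTERFACE

Orientations are given as [roll, pitch, yaw] about the fixed x, y, z axes, in that order (R = Rz(yaw) Ry(pitch) Rx(roll)).
In Python, from station import ctrl, cams gives the robot as it stands.
- The arm moves only by the shell command python3 -m crank 'ROWS' [FORCE]. ROWS is JSON, a list of rows, each an object with "gripper": the finger opening in mm, from 0 to 85.4; "delta_pos": the shift along the world's x, y, z in mm, a list of three; "twist": the turn, a rotation vector about the world's x, y, z in degrees, a list of three. A call has 1 to 8 rows; each row shifts and turns the commanded pose from where the row before left it; what a row does not reach is not made up. A row lasts 1/12 s, in which the tool goes at most 41.7 mm and 7.16 degrees, less where a joint would pass 70% of its speed; a pose out of reach is approached as far as the arm can. A call with a gripper value outside its range is refused whole. The fingers move at their own pace and stop on an object; FORCE is the grip in N (left out, the last holds). Time passes only in rows, so rows that do not move let the fingers close. It gives the time, the measured TCP pose, the force and the opening at its end, in the units of the state.
- ctrl.sense(): the state, without advancing time (a new reading comes with each control period).
- cams.snapshot(name): name is "side" or "top" or "wrist"; returns a dict with "image" (384x512x3 uint8, red, green, blue), "range_z" (384x512 float32, m along the optical axis (not along the pixel's ray), 0 where there is no reading), "vfov" (degrees; the focal length in pixels is half the picture's height over the tangent of half this angle, whatever the lens; pixels are square), "cx", "cy" (the principal point, pixels), "distortion" ([k1, k2, p1, p2, k3] as OpenCV has them; the pictures are not rectified), "view" (4x4, takes a point from world to camera coordinates). Camera axes: x right, y up, looking along -z (the intrinsics and any distortion apply to the point x, -y, -z); pixel columns grow to the right and rows downward; lengths in m; the calibration is good to about 2 mm. A picture is of the moment at which its call begins.
- ctrl.job_done(): hands the job in, once; it reports no verdict.
The state is a dict: "clock": time; "joint_pos": joint angles; "joint_vel": joint speeds; "tau": joint torques, N m; "tool_pos": TCP position; "tcp_rot": TCP orientation; "contact_force": force on the tool from outside, world axes, zero at the start; "torque": the same for the moment, N m; "opening": finger opening in m.
Only numpy, scipy, OpenCV 4.12 (cv2) and the standard library are available. Lean on these libraries where they do the work, as an engineer would, in place of code of your own. Each camera call takes 0.05 s, during which the arm holds its last target. There are 200 camera calls.

## Working session

There is one attempt and no reset: what is moved stays moved. The work goes in short steps, Python scripts to look and compute and a shell command to move; the robot and the scene stay as the last step left them, time stands still between calls to the robot, and variables do not carry over. Pictures are saved under pics/ and viewed, about 8 in all and at most 12, crops included, and the job is handed in when it is done.

```bash
mkdir -p pics; cat > h.py <<'E'
import numpy as np, cv2
from station import ctrl, cams
def snap(n):
    s=cams.snapshot(n); f=192/np.tan(np.radians(s['vfov'])/2)
    s['K']=np.array([[f,0,s['cx']],[0,f,s['cy']],[0,0,1.]]); s['D']=np.array(s['distortion'],float); s['inv']=np.linalg.inv(np.array(s['view'])); return s
def cloud(s):
    h,w=s['range_z'].shape; u,v=np.meshgrid(np.arange(w),np.arange(h))
    p=cv2.undistortPoints(np.stack([u,v],-1).reshape(-1,1,2).astype(float),s['K'],s['D']).reshape(h,w,2)
    z=s['range_z']; P=np.stack([p[...,0]*z,-p[...,1]*z,-z,np.ones_like(z)],-1)
    W=(P@s['inv'].T)[...,:3]; W[z<=0]=np.nan; return W
def save(s,name): cv2.imwrite('pics/'+name,s['image'][...,::-1])
E
cat > a.py <<'E'
from h import *
ims=[]
for n in ('side','top'):
    s=snap(n); W=cloud(s); np.savez('pics/'+n,W=W,im=s['image'],K=s['K'],D=s['D'],inv=s['inv'],view=s['view']); save(s,n+'0.png'); print(n,s['inv'].round(3).tolist(),s['K'][0,0])
print(ctrl.sense()); print(ctrl.grasp_offset)
E
python3 a.py
```

```text
side [[0.747, 0.374, -0.549, -0.245], [-0.664, 0.417, -0.62, -0.889], [-0.003, 0.828, 0.561, 1.021], [0.0, 0.0, 0.0, 1.0]] 485.6607546858634
top [[-0.025, 0.981, -0.195, 0.308], [-1.0, -0.026, -0.001, 0.015], [-0.006, 0.195, 0.981, 1.488], [0.0, 0.0, 0.0, 1.0]] 358.4232486341516
{'clock': 0.1, 'joint_pos': array([-83.25745471,  27.37046036,   1.28063516,  89.17258847,
        -0.65880316,  63.55594561,  -4.76090466]), 'joint_vel': array([-0.02835462, -0.07375117, -0.03377558, -0.09148724,  0.05350716,
       -0.03682209, -0.13117161]), 'tau': array([ 3.95726369e-03, -5.97757888e+01,  1.61300205e+00, -2.81951147e+01,
        1.27003514e-02,  5.08462836e-03,  2.12374038e-07]), 'tool_pos': array([0.15100193, 0.65731275, 0.20353056]), 'tcp_rot': array([-1.79908619e+02,  6.93167127e-03,  1.67064911e+02]), 'contact_force': array([ 0.47185524, -0.7006567 ,  0.8677497 ]), 'torque': array([-0.00700951,  0.0078731 ,  0.00833325]), 'opening': 0.08559787952984402}
-0.0187
```

View pics/side0.png

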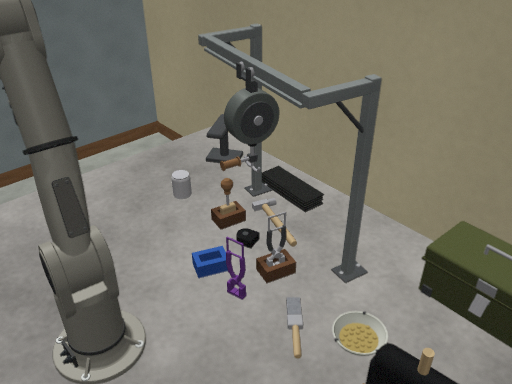

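View pics/top0.png

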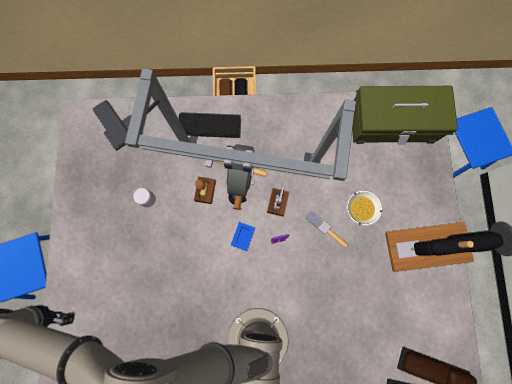

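The side view shows the nippers at about (276,240) in the right-hand rest, the purple look-alike at (236,268), the handle at (230,163) and the drum at (252,118). In the top view the handle is at (237,202), the nippers at (279,198) and the stretcher at (203,188).

```bash
cat > b.py <<'E'
from h import *
for n in ('side','top'):
    d=np.load(f'pics/{n}.npz'); W=d['W']; im=d['im'].astype(int); hsv=cv2.cvtColor(d['im'],cv2.COLOR_RGB2HSV)
    x,y,z=W[...,0],W[...,1],W[...,2]
    rob=(x>0.35)&(x<0.95)&(abs(y)<0.4)
    # rail
    m=(z>0.56)&(z<0.66)&(x>0.4)&(abs(y)<0.45)
    P=W[m]; 
    # restrict to rail line: robust fit, closest band
    l=cv2.fitLine(P[:,:2].astype(np.float32),cv2.DIST_HUBER,0,.01,.01).ravel(); print(n,'rail',len(P),l, np.percentile(P,[2,50,98],0).round(3).tolist())
    br=(hsv[...,0]<20)&(hsv[...,1]>90)
    for nm,mm in (('handle',br&(z>.29)&(z<.37)&rob),('brownlow',br&(z<.06)&(z>.03)&rob),('grey nip',(~br)&(hsv[...,1]<80)&(z>.06)&(z<.24)&rob)):
        k,lab,st,c=cv2.connectedComponentsWithStats(mm.astype(np.uint8))
        for i in range(1,k):
            if st[i,4]>15:
                Q=W[lab==i]; print(n,nm,st[i,4],c[i].round(1),np.nanmedian(Q,0).round(4),np.nanpercentile(Q,3,axis=0).round(3),np.nanpercentile(Q,97,axis=0).round(3))
s=cv2.imread('pics/side0.png')[130:290,180:320]; t=cv2.imread('pics/top0.png')[120:250,170:310]
o=np.zeros((480,800,3),np.uint8); a=cv2.resize(s,(400,457),interpolation=2); b=cv2.resize(t,(400,371),interpolation=2); o[:457,:400]=a; o[:371,400:]=b
cv2.imwrite('pics/c1.png',o)
E
python3 b.py
```

```text
side rail 7034 [ 0.9992952   0.03753846  0.9929324  -0.04644525] [[0.506, -0.262, 0.563], [0.648, -0.048, 0.598], [1.558, 0.312, 0.638]]
side handle 151 [230.  162.9] [0.4898 0.0487 0.3336] [0.467 0.039 0.323] [0.518 0.066 0.342]
side brownlow 366 [227.6 212.1] [0.5776 0.1879 0.0421] [0.54  0.161 0.031] [0.636 0.236 0.057]
side brownlow 395 [275.5 263.6] [ 0.5178 -0.1171  0.042 ] [ 0.481 -0.141  0.032] [ 0.582 -0.062  0.047]
side grey nip 245 [257.4 161. ] [0.79   0.2674 0.129 ] [0.776 0.26  0.063] [0.805 0.291 0.202]
side grey nip 43 [227.2 199.1] [0.5904 0.201  0.0854] [0.584 0.193 0.062] [0.602 0.208 0.116]
side grey nip 697 [351.8 234.4] [ 0.68   -0.2601  0.1556] [ 0.674 -0.267  0.068] [ 0.702 -0.235  0.235]
side grey nip 419 [276.1 237.1] [ 0.532  -0.1015  0.1323] [ 0.504 -0.113  0.065] [ 0.56  -0.091  0.214]
top rail 5237 [0.16063361 0.9870141  0.57392406 0.00889371] [[0.511, -0.249, 0.575], [0.585, 0.051, 0.615], [0.791, 0.317, 0.62]]
top handle 90 [237.5 202.2] [0.4896 0.0565 0.3387] [0.469 0.045 0.327] [0.509 0.068 0.344]
top brownlow 265 [205.2 191.1] [0.5785 0.1919 0.0443] [0.544 0.166 0.032] [0.641 0.24  0.055]
top brownlow 264 [277.5 202. ] [ 0.5298 -0.0922  0.0444] [ 0.487 -0.136  0.038] [ 0.583 -0.06   0.05 ]
top grey nip 149 [181.1 134.2] [0.7828 0.27   0.1735] [0.779 0.264 0.093] [0.804 0.296 0.237]
top grey nip 118 [316.6 156.2] [ 0.6801 -0.2382  0.1733] [ 0.676 -0.258  0.095] [ 0.706 -0.232  0.237]
top grey nip 86 [279.2 197.8] [ 0.5336 -0.0955  0.1608] [ 0.506 -0.107  0.061] [ 0.56  -0.086  0.218]
```

View pics/c1.png

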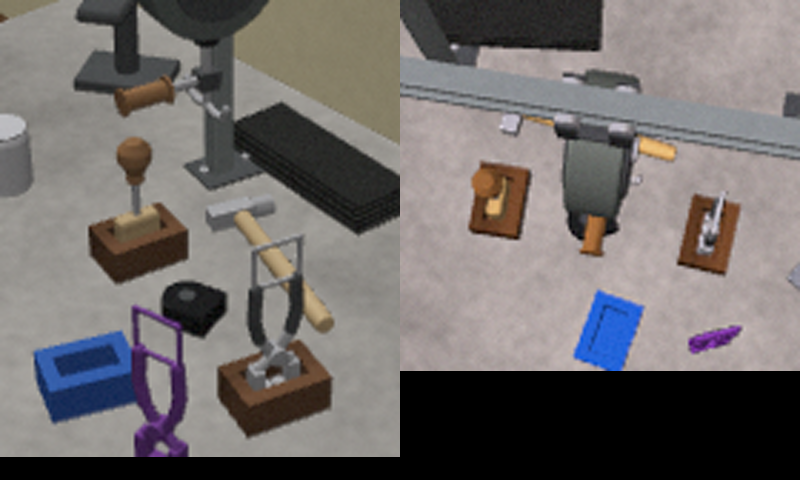

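The crops confirm the nippers' loop (the top bar is at roughly (276,214) in the full side image) and an empty blue decoy rest. The hook's prongs are under the drum, with the handle pointing at the robot. Next I refine the numbers.

```bash
cat > c.py <<'E'
from h import *
from scipy.optimize import least_squares
D={n:np.load(f'pics/{n}.npz') for n in('side','top')}
W=D['top']['W']; x,y,z=np.moveaxis(W,-1,0)
P=W[(z>.595)&(z<.63)&(abs(x-(.555+.19*y))<.06)&(abs(y)<.24)&(x<.66)]
for it in range(3):
    k=np.polyfit(P[:,1],P[:,0],1); r=P[:,0]-np.polyval(k,P[:,1]); P=P[abs(r)<.03]
print('rail x=k*y+b',k,len(P),'half width',np.percentile(r,[2,98]))
def msk(n):
    hsv=cv2.cvtColor(D[n]['im'],cv2.COLOR_RGB2HSV); W=D[n]['W']; return hsv,W
H=[];B=[];PU=[]
for n in D:
    hsv,W=msk(n); x,y,z=np.moveaxis(W,-1,0); br=(hsv[...,0]<20)&(hsv[...,1]>90)
    H.append(W[br&(z>.3)&(z<.36)&(x>.4)&(x<.6)])
    b=W[(z>.202)&(z<.225)&(abs(x-.533)<.045)&(abs(y+.097)<.03)&(hsv[...,1]<80)]; B.append(b); print(n,'bar',len(b),b.mean(0).round(4),b.min(0).round(3),b.max(0).round(3))
    p=W[(hsv[...,0]>130)&(hsv[...,0]<155)&(hsv[...,1]>120)&(x>.2)&(x<.7)]; print(n,'purple',len(p),np.nanpercentile(p,[2,50,98],axis=0).round(3).tolist())
H=np.vstack(H)
for psi in(-np.arctan(k[0]),):
    ex=np.array([np.cos(psi),np.sin(psi),0]);ey=np.array([-np.sin(psi),np.cos(psi),0])
    u=H@ex;v=H@ey
    f=lambda q:np.hypot(v-q[0],H[:,2]-q[1])-.0115
    s=least_squares(f,[v.mean(),.33],loss='soft_l1',f_scale=.002); lo,hi=np.percentile(u,[1,99]); g=(lo+hi)/2*ex+s.x[0]*ey; g[2]=s.x[1]
    print('psi',psi,'u range',lo,hi,'grip',g.round(4)); F=g+.072*ex; print('fork',F.round(4))
    b=np.vstack(B); print('bar rel fork in rig', (b.mean(0)-F)@ex,(b.mean(0)-F)@ey)
w=snap('wrist'); R=__import__('scipy.spatial.transform',fromlist=['Rotation']).Rotation.from_euler('xyz',ctrl.sense()['tcp_rot'],degrees=True).as_matrix()
print('cam in tool',R.T@(w['inv'][:3,3]-ctrl.sense()['tool_pos']))
E
python3 c.py
```

```text
rail x=k*y+b [0.18140111 0.55745218] 2291 half width [-0.02007675  0.02479497]
side bar 47 [ 0.5325 -0.0998  0.2115] [ 0.505 -0.108  0.202] [ 0.561 -0.09   0.217]
side purple 538 [[0.307, -0.607, 0.006], [0.379, -0.096, 0.071], [0.393, -0.068, 0.216]]
top bar 25 [ 0.5336 -0.0972  0.2151] [ 0.509 -0.105  0.21 ] [ 0.559 -0.088  0.22 ]
top purple 117 [[0.259, -1.453, -0.731], [0.381, -0.102, 0.09], [0.657, -0.063, 0.271]]
psi -0.17944974040687747 u range 0.4498946121213238 0.5022431881011 grip [0.4939 0.0555 0.3287]
fork [0.5647 0.0426 0.3287]
bar rel fork in rig -0.00611283463870973 -0.14489596823483103
cam in tool [ 7.77797769e-02  9.23636320e-05 -1.69331320e-01]
```

```bash
python3 -m crank '[{"delta_pos":[0,0,35],"twist":[0,0,2.6],"gripper":85},{"delta_pos":[0,0,40]},{"delta_pos":[0,0,40]},{"delta_pos":[0,0,40]},{"delta_pos":[16,-32,30]},{"delta_pos":[16,-32,20]},{"delta_pos":[16,-32,0]},{"delta_pos":[16,-32,0]}]' 60
```

```text
$[1]: bad value
```

```bash
python3 -m crank '[{"gripper":85,"delta_pos":[0,0,35],"twist":[0,0,2.6]},{"gripper":85,"delta_pos":[0,0,40],"twist":[0,0,0]},{"gripper":85,"delta_pos":[0,0,40],"twist":[0,0,0]},{"gripper":85,"delta_pos":[0,0,40],"twist":[0,0,0]},{"gripper":85,"delta_pos":[16,-32,30],"twist":[0,0,0]},{"gripper":85,"delta_pos":[16,-32,20],"twist":[0,0,0]},{"gripper":85,"delta_pos":[16,-32,0],"twist":[0,0,0]},{"gripper":85,"delta_pos":[16,-32,0],"twist":[0,0,0]}]' 60
```

```text
clock: 0.82
tool_pos: [0.2141, 0.5325, 0.4076]
tcp_rot: [179.8, 0.0, 169.7]
contact_force: [0.7, -0.3, -0.5]
opening: 0.0848
```

```bash
python3 -m crank '[{"gripper":85,"delta_pos":[14,-32,0],"twist":[-1.15,-6.3,0]},{"gripper":85,"delta_pos":[14,-32,0],"twist":[-1.15,-6.3,0]},{"gripper":85,"delta_pos":[14,-32,0],"twist":[-1.15,-6.3,0]},{"gripper":85,"delta_pos":[14,-32,0],"twist":[-1.15,-6.3,0]},{"gripper":85,"delta_pos":[14,-32,0],"twist":[-1.15,-6.3,0]},{"gripper":85,"delta_pos":[14,-32,0],"twist":[0,0,0]},{"gripper":85,"delta_pos":[14,-32,0],"twist":[0,0,0]},{"gripper":85,"delta_pos":[14,-32,0],"twist":[0,0,0]}]'
```

```text
clock: 1.48
tool_pos: [0.3253, 0.2758, 0.4056]
tcp_rot: [-179.9, 32.0, 169.8]
contact_force: [0.2, -1.0, 0.9]
opening: 0.0848
```

```bash
python3 -m crank '[{"gripper":85,"delta_pos":[17,-30,0],"twist":[0,0,0]},{"gripper":85,"delta_pos":[17,-30,0],"twist":[0,0,0]},{"gripper":85,"delta_pos":[17,-30,0],"twist":[0,0,0]},{"gripper":85,"delta_pos":[17,-30,0],"twist":[0,0,0]},{"gripper":85,"delta_pos":[17,-30,0],"twist":[0,0,0]},{"gripper":85,"delta_pos":[17,-30,0],"twist":[0,0,0]},{"gripper":85,"delta_pos":[17,-27,0],"twist":[0,0,0]},{"gripper":85,"delta_pos":[0,0,0],"twist":[0,0,0]}]'
cat > d.py <<'E'
from h import *
import sys
s=snap('wrist'); save(s,sys.argv[1]); W=cloud(s); x,y,z=np.moveaxis(W,-1,0)
hsv=cv2.cvtColor(s['image'],cv2.COLOR_RGB2HSV); m=(hsv[...,0]<20)&(hsv[...,1]>90)&(z>.25)&(z<.4)
psi=-.18; ex=np.array([np.cos(psi),np.sin(psi),0]);ey=np.array([-np.sin(psi),np.cos(psi),0])
P=W[m]; u,v=P@ex,P@ey; print(len(P),np.percentile(u,[1,99]),np.percentile(v,[1,50,99]),np.percentile(P[:,2],[1,99]))
print('was u',.494*ex[0]+.0555*ex[1],'v',.494*ey[0]+.0555*ey[1], ctrl.sense()['tool_pos'])
E
python3 d.py w1.png
```

```text
clock: 2.15
tool_pos: [0.3995, 0.1464, 0.4058]
tcp_rot: [179.9, 31.4, 168.9]
contact_force: [-0.3, -0.4, -0.5]
opening: 0.0849
641 [0.45020781 0.50195562] [0.13277067 0.14724271 0.15638757] [0.32757078 0.345058  ]
was u 0.4760826429121987 v 0.14304393422209788 [0.39858269 0.14860683 0.40579054]
```

View pics/w1.png

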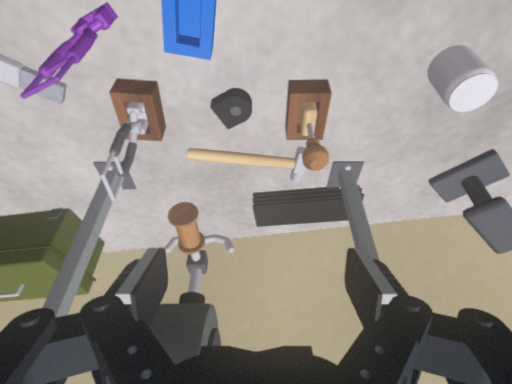

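The wrist view shows the handle at about (187,227), prongs at (170,245) and (225,243), and the nippers' loop at (118,170). It agrees with my estimate to about 2 mm. The last move stopped short, so I'll check the joints.

```bash
python3 -c "
from station import ctrl; s=ctrl.sense(); print(s['joint_pos'].round(1),s['joint_vel'].round(1),s['tool_pos'])"
```

```text
[-35.9 -19.3 -11.6 120.3  25.3  63.4  23.2] [-8.   0.4  0.7 -0.3  0.4  0.8 -2.4] [0.39858269 0.14860683 0.40579054]
```

Joint 2 is at its lower limit because the standoff is too near the base, so I'll use a shorter standoff, farther forward and lower.

```bash
python3 -m crank '[{"gripper":85,"delta_pos":[25,-20,-10],"twist":[0,0,0]},{"gripper":85,"delta_pos":[0,0,0],"twist":[0,0,0]}]'; python3 -c "
from station import ctrl; s=ctrl.sense(); print(s['joint_pos'].round(1),s['joint_vel'].round(1),s['tool_pos'],s['tcp_rot'])"
```

```text
clock: 2.37
tool_pos: [0.4237, 0.1299, 0.3943]
tcp_rot: [-180.0, 31.3, 169.5]
contact_force: [-0.9, -0.2, -0.4]
opening: 0.085
[-35.7 -18.1  -7.5 121.1  26.1  60.   26.5] [-2.5 -0.5 -3.4 -0.5 -2.1  3.5 -3.8] [0.42371255 0.12985244 0.394279  ] [-179.98822363   31.33418039  169.52895872]
```

```bash
python3 -m crank '[{"gripper":85,"delta_pos":[14,-14,-8],"twist":[0,0,0]},{"gripper":85,"delta_pos":[14,-14,-8],"twist":[0,0,0]},{"gripper":85,"delta_pos":[12,-14,-8],"twist":[0,0,0]},{"gripper":85,"delta_pos":[9,-14,-5],"twist":[0,0,0]},{"gripper":85,"delta_pos":[0,-14,0],"twist":[0,0,0]},{"gripper":85,"delta_pos":[0,0,0],"twist":[0,0,0]}]'; python3 -c "
from station import ctrl; s=ctrl.sense(); print(s['joint_pos'].round(1),s['joint_vel'].round(1),s['tool_pos'],s['tcp_rot'])"
```

```text
clock: 2.87
tool_pos: [0.4709, 0.062, 0.3658]
tcp_rot: [179.9, 31.3, 169.7]
contact_force: [-0.0, 1.1, -0.7]
opening: 0.0852
[-32.9 -16.7   2.3 123.6  26.6  51.5  36.4] [-0.2  0.2 -3.6 -1.1 -0.3  0.1 -3. ] [0.47085462 0.06199409 0.36583993] [179.93650865  31.29132909 169.66361338]
```

```bash
python3 -m crank '[{"gripper":85,"delta_pos":[11,-2,-17],"twist":[0,0,0]},{"gripper":85,"delta_pos":[11,-2,-17],"twist":[0,0,0]},{"gripper":85,"delta_pos":[11,-2,-18],"twist":[0,0,0]},{"gripper":85,"delta_pos":[0,0,0],"twist":[0,0,0]}]'; python3 d.py w2.png
```

```text
clock: 3.2
tool_pos: [0.5035, 0.0581, 0.3115]
tcp_rot: [-179.9, 31.2, 169.9]
contact_force: [-0.1, 0.2, -0.7]
opening: 0.085
3764 [0.44950715 0.50213146] [0.13053614 0.14421355 0.15661426] [0.32033123 0.34460293]
was u 0.4760826429121987 v 0.14304393422209788 [0.50349825 0.05830756 0.313161  ]
```

View pics/w2.png

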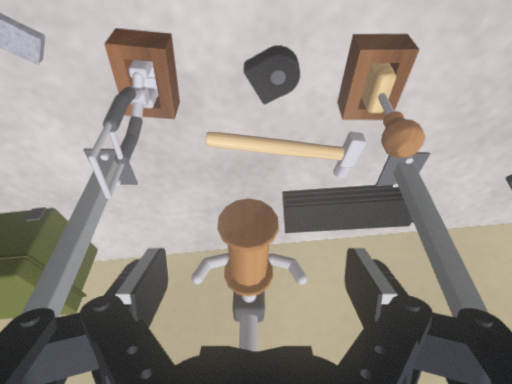

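The handle is centred between the fingers at (248,248), with the pads beside it, so I'll close.

```bash
python3 -m crank '[{"gripper":45,"delta_pos":[0,-2,0],"twist":[0,0,0]},{"gripper":30,"delta_pos":[0,0,0],"twist":[0,0,0]},{"gripper":15,"delta_pos":[0,0,0],"twist":[0,0,0]},{"gripper":10,"delta_pos":[0,0,0],"twist":[0,0,0]},{"gripper":10,"delta_pos":[0,0,0],"twist":[0,0,0]},{"gripper":10,"delta_pos":[0,0,0],"twist":[0,0,0]},{"gripper":10,"delta_pos":[0,0,0],"twist":[0,0,0]},{"gripper":10,"delta_pos":[0,0,0],"twist":[0,0,0]}]' 80
```

```text
clock: 3.92
tool_pos: [0.5043, 0.0548, 0.3157]
tcp_rot: [179.8, 31.4, 169.6]
contact_force: [-6.4, 0.4, 6.5]
opening: 0.0115
```

```bash
python3 d.py w3.png; python3 - <<'E'
from h import *
s=snap('side'); a=cv2.resize(s['image'][130:190,190:290],(800,480),interpolation=2); 
w=cv2.imread('pics/w3.png')[180:384,130:390]
o=np.vstack([cv2.resize(a[...,::-1],(500,300)),cv2.resize(w,(382,300))if 0 else cv2.resize(w,(500,300))]); cv2.imwrite('pics/c3.png',o); print(ctrl.sense()['opening'],ctrl.sense()['contact_force'])
E
```

```text
3020 [0.44950874 0.50188167] [0.13221687 0.14496012 0.15769831] [0.31954635 0.3450731 ]
was u 0.4760826429121987 v 0.14304393422209788 [0.50433697 0.05484813 0.31570648]
0.011525101002405272 [-6.3398877  -0.94972317  6.01804031]
```

View pics/c3.png

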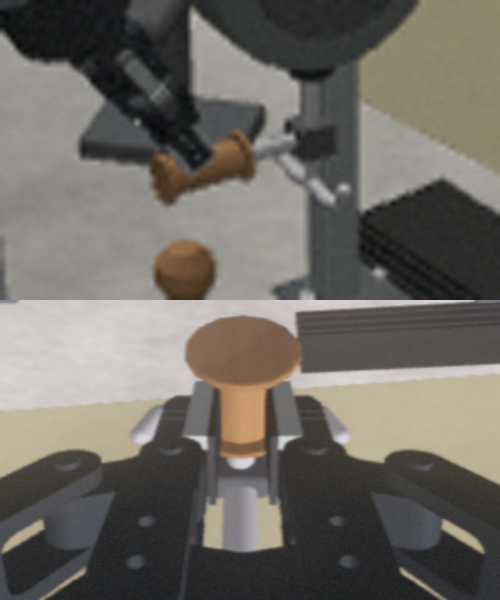

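The fingertips seem to sit on the upper half of the handle: the opening is 11.5 mm instead of 22, and the tool is pushed back. I'll reopen, go deeper and close again.

```bash
python3 -m crank '[{"gripper":60,"delta_pos":[0,0,0],"twist":[0,0,0]},{"gripper":60,"delta_pos":[0,0,0],"twist":[0,0,0]},{"gripper":60,"delta_pos":[1,0,-5],"twist":[0,0,0]},{"gripper":60,"delta_pos":[1,0,-5],"twist":[0,0,0]},{"gripper":10,"delta_pos":[0,0,0],"twist":[0,0,0]},{"gripper":10,"delta_pos":[0,0,0],"twist":[0,0,0]},{"gripper":10,"delta_pos":[0,0,0],"twist":[0,0,0]},{"gripper":10,"delta_pos":[0,0,0],"twist":[0,0,0]}]' 60;  python3 -m crank '[{"gripper":10,"delta_pos":[0,0,0],"twist":[0,0,0]},{"gripper":10,"delta_pos":[0,0,0],"twist":[0,0,0]}]'
python3 - <<'E'
from h import *
s=snap('side');W=cloud(s);x,y,z=np.moveaxis(W,-1,0);hsv=cv2.cvtColor(s['image'],cv2.COLOR_RGB2HSV)
m=(hsv[...,2]<90)&(abs(x-.5)<.04)&(abs(y-.04)<.03)&(z<.4)&(z>.28); P=W[m];i=np.argsort(P[:,2])[:8];print(P[i].round(3).tolist())
E
```

```text
clock: 4.68
tool_pos: [0.5063, 0.0547, 0.305]
tcp_rot: [179.9, 31.4, 169.6]
contact_force: [-1.2, 0.6, 0.3]
opening: 0.0194
clock: 4.85
tool_pos: [0.5063, 0.0547, 0.305]
tcp_rot: [179.9, 31.4, 169.6]
contact_force: [-3.6, -0.7, 3.3]
opening: 0.0192
[[0.472, 0.068, 0.316], [0.468, 0.054, 0.317], [0.517, 0.047, 0.317], [0.469, 0.06, 0.318], [0.468, 0.054, 0.32], [0.516, 0.041, 0.321], [0.469, 0.059, 0.321], [0.47, 0.066, 0.321]]
```

```bash
python3 -m crank '[{"gripper":60,"delta_pos":[0,0,0],"twist":[0,0,0]},{"gripper":60,"delta_pos":[0,0,0],"twist":[0,0,0]},{"gripper":60,"delta_pos":[0,0,-6],"twist":[0,0,0]},{"gripper":60,"delta_pos":[0,0,0],"twist":[0,0,0]},{"gripper":10,"delta_pos":[0,0,0],"twist":[0,0,0]},{"gripper":10,"delta_pos":[0,0,0],"twist":[0,0,0]},{"gripper":10,"delta_pos":[0,0,0],"twist":[0,0,0]},{"gripper":10,"delta_pos":[0,0,0],"twist":[0,0,0]}]' 60;  python3 -m crank '[{"gripper":10,"delta_pos":[0,0,0],"twist":[0,0,0]},{"gripper":10,"delta_pos":[0,0,0],"twist":[0,0,0]}]' 90
```

```text
clock: 5.57
tool_pos: [0.5068, 0.0549, 0.2996]
tcp_rot: [179.8, 31.5, 169.6]
contact_force: [-1.0, 0.4, 2.5]
opening: 0.02
clock: 5.73
tool_pos: [0.5068, 0.055, 0.2996]
tcp_rot: [179.8, 31.5, 169.6]
contact_force: [-3.5, 1.8, 5.6]
opening: 0.0192
```

```bash
python3 -m crank '[{"gripper":10,"delta_pos":[0,0,-8],"twist":[0,0,0]},{"gripper":10,"delta_pos":[0,0,-12],"twist":[0,0,0]},{"gripper":10,"delta_pos":[0,0,-12],"twist":[0,0,0]},{"gripper":10,"delta_pos":[0,0,0],"twist":[0,0,0]}]' 110;  python3 d.py w4.png; python3 -c "
from station import ctrl; s=ctrl.sense(); print(s['joint_pos'].round(1),s['contact_force'],s['opening'])"
```

```text
clock: 6.07
tool_pos: [0.5067, 0.0549, 0.2665]
tcp_rot: [179.8, 31.4, 169.6]
contact_force: [-3.9, 0.3, 7.8]
opening: 0.0185
4371 [0.44937455 0.50190801] [0.13248384 0.14539234 0.15826748] [0.28575771 0.31141454]
was u 0.4760826429121987 v 0.14304393422209788 [0.50669645 0.05493612 0.26715963]
[-30.4  -7.4   4.3 130.1  32.9  35.6  30.3] [-4.71502102  0.21173615  7.65197406] 0.01893673872698722
```

```bash
python3 -m crank '[{"gripper":10,"delta_pos":[0,0,-14],"twist":[0,0,0]},{"gripper":10,"delta_pos":[0,0,-14],"twist":[0,0,0]},{"gripper":10,"delta_pos":[0,0,-14],"twist":[0,0,0]},{"gripper":10,"delta_pos":[0,0,0],"twist":[0,0,0]}]';  python3 -c "
from station import ctrl; s=ctrl.sense(); print(s['joint_pos'].round(1),s['contact_force'],s['opening'])"
```

```text
clock: 6.45
tool_pos: [0.5067, 0.055, 0.2245]
tcp_rot: [179.8, 31.4, 169.7]
contact_force: [-4.4, 2.5, 9.7]
opening: 0.0185
[-29.5  -3.8   3.7 133.4  38.6  29.7  23.4] [-4.37577538  2.47748899  9.67129903] 0.01853367667123079
```

```bash
python3 -m crank '[{"gripper":10,"delta_pos":[0,0,-14],"twist":[0,0,0]},{"gripper":10,"delta_pos":[0,0,-14],"twist":[0,0,0]},{"gripper":10,"delta_pos":[0,0,-12],"twist":[0,0,0]},{"gripper":10,"delta_pos":[0,0,0],"twist":[0,0,0]}]';  python3 -c "
from station import ctrl; s=ctrl.sense(); print(s['joint_pos'].round(1),s['contact_force'],s['opening'])"; python3 d.py w5.png
```

```text
clock: 6.78
tool_pos: [0.5067, 0.0551, 0.1847]
tcp_rot: [179.9, 31.4, 169.7]
contact_force: [-6.9, 0.8, 10.1]
opening: 0.0187
[-28.8   0.3   3.2 136.1  47.2  24.5  13.7] [-6.88855731  0.8286054  10.06689427] 0.018669224476391164Traceback (most recent call last):
  File "d.py", line 6, in <module>
    P=W[m]; u,v=P@ex,P@ey; print(len(P),np.percentile(u,[1,99]),np.percentile(v,[1,50,99]),np.percentile(P[:,2],[1,99]))
                                        ~~~~~~~~~~~~~^^^^^^^^^^
    return _quantile_unchecked(
        a, q, axis, out, overwrite_input, method, keepdims, weights)
    return _ureduce(a,
                    func=_quantile_ureduce_func,
    ...<5 lines>...
                    overwrite_input=overwrite_input,
                    method=method)
    r = func(a, **kwargs)
    result = _quantile(arr,
                       quantiles=q,
    ...<2 lines>...
                       out=out,
                       weights=wgt)
    slices_having_nans = np.isnan(arr[-1, ...])
                                  ~~~^^^^^^^^^
IndexError: index -1 is out of bounds for axis 0 with size 0
```

The handle followed with no slip, and the fork is at about z=0.185. Now I slide part way along the rail and check.

```bash
python3 -m crank '[{"gripper":10,"delta_pos":[-1.8,-9.8,0],"twist":[0,0,0]},{"gripper":10,"delta_pos":[-2.7,-14.8,0],"twist":[0,0,0]},{"gripper":10,"delta_pos":[-2.7,-14.8,0],"twist":[0,0,0]},{"gripper":10,"delta_pos":[-2.7,-14.8,0],"twist":[0,0,0]},{"gripper":10,"delta_pos":[-2.2,-11.8,0],"twist":[0,0,0]},{"gripper":10,"delta_pos":[0,0,0],"twist":[0,0,0]}]';  python3 -c "
from h import *
s=ctrl.sense(); print(s['joint_pos'].round(1),s['contact_force'],s['opening'])
a=snap('side')['image'][130:280,180:330]
w=snap('wrist')['image']
cv2.imwrite('pics/c6.png',np.hstack([cv2.resize(a,(400,400),interpolation=2),cv2.resize(w,(400,400))])[...,::-1])"
```

```text
clock: 7.33
tool_pos: [0.4934, -0.0141, 0.1855]
tcp_rot: [179.9, 31.4, 169.4]
contact_force: [-8.8, 0.2, 10.4]
opening: 0.0187
[-22.5  -2.7   7.3 138.8  42.4  19.9  27.1] [-8.84723466  0.23576457 10.35257373] 0.018674528606878692
```

View pics/c6.png

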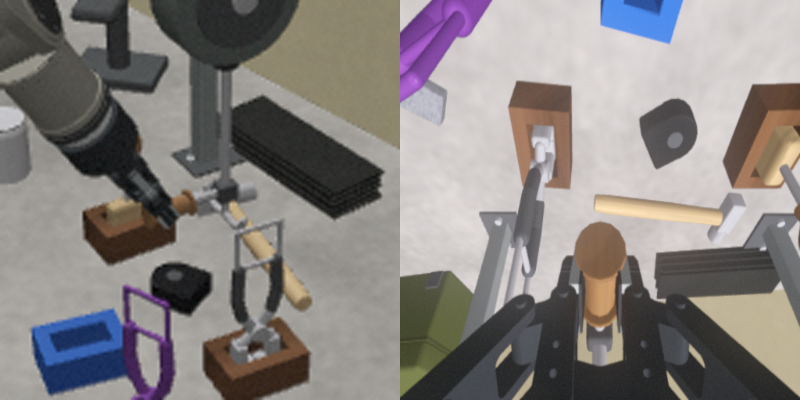

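The prong is at loop height, aligned and still clear of it. Joint 4 is near its limit, so I reduce the tilt slightly about the grip before going on.

```bash
python3 -m crank '[{"gripper":10,"delta_pos":[-0.6,0.1,-0.4],"twist":[0.27,1.48,0]},{"gripper":10,"delta_pos":[-0.6,0.1,-0.4],"twist":[0.27,1.48,0]},{"gripper":10,"delta_pos":[-0.4,0.1,-0.2],"twist":[0.18,0.98,0]},{"gripper":10,"delta_pos":[0,0,0],"twist":[0,0,0]}]';  cat > f.py <<'E'
from h import *
s=ctrl.sense(); print(s['joint_pos'].round(1),s['contact_force'].round(1),s['torque'].round(2),s['opening'],s['tool_pos'],s['tcp_rot'])
s=snap('side');W=cloud(s);x,y,z=np.moveaxis(W,-1,0);hsv=cv2.cvtColor(s['image'],cv2.COLOR_RGB2HSV)
psi=-.18; ex=np.array([np.cos(psi),np.sin(psi),0]);ey=np.array([-np.sin(psi),np.cos(psi),0])
u=W@ex; v=W@ey
P=W[(abs(u-.549)<.012)&(z>.27)&(z<.35)&(v<.3)&(v>-.2)]; print('rod v',len(P),np.median(P@ey).round(4),np.percentile(P@ey,[5,95]))
E
python3 f.py
```

```text
clock: 7.77
tool_pos: [0.4919, -0.0112, 0.1842]
tcp_rot: [179.9, 27.3, 169.7]
contact_force: [-11.2, 0.6, 9.3]
opening: 0.0181
[-23.3  -1.8   9.4 136.   29.1  23.2  41.2] [-11.2   0.6   9.3] [ 0.14  1.21 -0.06] 0.018138453332391953 [ 0.49189525 -0.01122971  0.18424424] [179.9176733   27.27358888 169.65037924]
rod v 97 0.0715 [0.06700727 0.07727765]
```

```bash
python3 -m crank '[{"gripper":10,"delta_pos":[-1.8,-7,0],"twist":[0,0,0]},{"gripper":10,"delta_pos":[-1.8,-10,0],"twist":[0,0,0]},{"gripper":10,"delta_pos":[-1.8,-10,0],"twist":[0,0,0]},{"gripper":10,"delta_pos":[0,0,0],"twist":[0,0,0]}]';python3 f.py
```

```text
clock: 8.15
tool_pos: [0.4865, -0.0395, 0.1845]
tcp_rot: [179.9, 27.4, 169.6]
contact_force: [-10.2, 0.7, 9.9]
opening: 0.0187
[-21.3  -2.7  12.  136.8  26.   21.8  48.2] [-10.2   0.7   9.9] [0.01 0.88 0.03] 0.01871573590262579 [ 0.48648749 -0.03952476  0.18447394] [179.90891008  27.37830479 169.60456878]
rod v 114 0.0425 [0.03888258 0.04898015]
```

```bash
python3 -m crank '[{"gripper":10,"delta_pos":[-1.8,-7,0],"twist":[0,0,0]},{"gripper":10,"delta_pos":[-1.4,-7,0],"twist":[0,0,0]},{"gripper":10,"delta_pos":[0,0,0],"twist":[0,0,0]}]';python3 f.py; python3 -c "
from h import *
a=snap('side')['image'][170:270,200:310]
w=snap('wrist')['image'][50:350,90:390]
cv2.imwrite('pics/c7.png',np.hstack([cv2.resize(a,(440,400),interpolation=2),cv2.resize(w,(360,400))])[...,::-1])"
```

```text
clock: 8.45
tool_pos: [0.4839, -0.0529, 0.1848]
tcp_rot: [179.9, 27.4, 169.6]
contact_force: [-8.4, -0.5, 11.1]
opening: 0.0187
[-20.5  -3.1  13.4 137.1  24.1  21.2  52.1] [-8.4 -0.5 11.1] [-0.01  0.58 -0.05] 0.018747388390132836 [ 0.48391351 -0.05285088  0.1848405 ] [179.86834898  27.43527117 169.63136466]
rod v 109 0.029 [0.02463702 0.03440029]
```

View pics/c7.png

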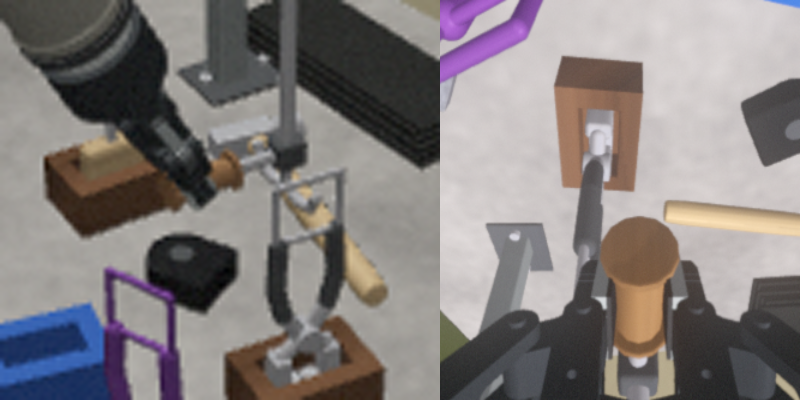

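The right prong's tip, at (315,205) in the crop, is passing under the bar and inside the loop window. About 15 mm is left.

```bash
python3 -m crank '[{"gripper":10,"delta_pos":[-1.6,-7,0],"twist":[0,0,0]},{"gripper":10,"delta_pos":[-1.2,-7.5,0],"twist":[0,0,0]},{"gripper":10,"delta_pos":[0,0,0],"twist":[0,0,0]}]';python3 f.py; python3 -m crank '[{"gripper":10,"delta_pos":[0,0,3],"twist":[0,0,0]},{"gripper":10,"delta_pos":[0,0,4],"twist":[0,0,0]},{"gripper":10,"delta_pos":[0,0,4],"twist":[0,0,0]},{"gripper":10,"delta_pos":[0,0,4],"twist":[0,0,0]},{"gripper":10,"delta_pos":[0,0,0],"twist":[0,0,0]}]'
```

```text
clock: 8.85
tool_pos: [0.4811, -0.0674, 0.1848]
tcp_rot: [179.9, 27.4, 169.6]
contact_force: [-8.4, 0.4, 9.4]
opening: 0.0184
[-19.7  -3.4  15.2 137.4  21.8  20.6  56.5] [-8.4  0.4  9.4] [-0.06  0.62 -0.06] 0.01836523163452015 [ 0.48110443 -0.06743387  0.18480243] [179.86826273  27.42902693 169.62613663]
rod v 105 0.014 [0.01028608 0.01986733]
clock: 9.32
tool_pos: [0.4812, -0.0667, 0.2002]
tcp_rot: [179.9, 27.4, 169.7]
contact_force: [-8.7, 0.0, 10.4]
opening: 0.0189
```

```bash
python3 -m crank '[{"gripper":10,"delta_pos":[0,0,4],"twist":[0,0,0]},{"gripper":10,"delta_pos":[0,0,4],"twist":[0,0,0]},{"gripper":10,"delta_pos":[0,0,4],"twist":[0,0,0]},{"gripper":10,"delta_pos":[0,0,4],"twist":[0,0,0]},{"gripper":10,"delta_pos":[0,0,4],"twist":[0,0,0]},{"gripper":10,"delta_pos":[0,0,0],"twist":[0,0,0]}]';python3 f.py; python3 -c "
from h import *
a=snap('side')['image'][160:280,200:320]
w=snap('wrist')['image'][50:350,90:390]
cv2.imwrite('pics/c8.png',np.hstack([cv2.resize(a,(440,400),interpolation=2),cv2.resize(w,(360,400))])[...,::-1])"
```

```text
clock: 9.82
tool_pos: [0.4813, -0.0666, 0.2201]
tcp_rot: [179.9, 27.4, 169.7]
contact_force: [-5.9, -0.2, 5.9]
opening: 0.0181
[-20.4  -7.2  15.  134.8  19.7  26.9  58.9] [-5.9 -0.2  5.9] [-0.13  0.61 -0.18] 0.018112836271897262 [ 0.48125628 -0.06663599  0.22012742] [179.85657044  27.42879518 169.66827971]
rod v 99 0.0146 [0.01090779 0.01919114]
```

View pics/c8.png

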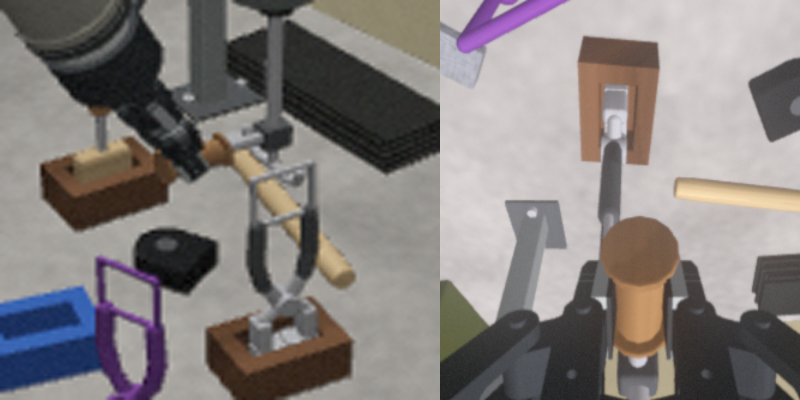

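The bar sits in the trough and the lift force has dropped from 10 to 6 N, so the nippers' weight is on the hook. I'll keep easing up and restore the tilt for drum clearance.

```bash
python3 -m crank '[{"gripper":10,"delta_pos":[0,0,4],"twist":[0,0,0]},{"gripper":10,"delta_pos":[0,0,4],"twist":[0,0,0]},{"gripper":10,"delta_pos":[0,0,4],"twist":[0,0,0]},{"gripper":10,"delta_pos":[0,0,4],"twist":[0,0,0]},{"gripper":10,"delta_pos":[0,0,4],"twist":[0,0,0]},{"gripper":10,"delta_pos":[0,0,4],"twist":[0,0,0]},{"gripper":10,"delta_pos":[0,0,4],"twist":[0,0,0]},{"gripper":10,"delta_pos":[0,0,0],"twist":[0,0,0]}]';python3 -m crank '[{"gripper":10,"delta_pos":[0.4,0,3.2],"twist":[-0.18,-0.98,0]},{"gripper":10,"delta_pos":[0.4,0,3.2],"twist":[-0.18,-0.98,0]},{"gripper":10,"delta_pos":[0.4,0,3.2],"twist":[-0.18,-0.98,0]},{"gripper":10,"delta_pos":[0.4,0,3.2],"twist":[-0.18,-0.98,0]},{"gripper":10,"delta_pos":[0,0,3],"twist":[0,0,0]},{"gripper":10,"delta_pos":[0,0,3],"twist":[0,0,0]},{"gripper":10,"delta_pos":[0,0,0],"twist":[0,0,0]}]';python3 f.py
```

```text
clock: 10.63
tool_pos: [0.4812, -0.0666, 0.2478]
tcp_rot: [179.9, 27.4, 169.7]
contact_force: [-5.1, -0.2, 5.4]
opening: 0.0187
clock: 11.22
tool_pos: [0.4835, -0.0665, 0.2667]
tcp_rot: [179.8, 31.5, 169.6]
contact_force: [2.5, -2.0, 4.2]
opening: 0.0183
[-19.3 -12.5  11.9 133.7  23.1  30.2  55.5] [ 2.5 -2.   4.2] [ 0.07  0.7  -0.17] 0.01827615629438299 [ 0.48345041 -0.06646886  0.26674491] [179.83573155  31.45425084 169.62168004]
rod v 157 0.013 [-0.02092517  0.05298051]
```

```bash
python3 -m crank '[{"gripper":10,"delta_pos":[0,0,4],"twist":[0,0,0]},{"gripper":10,"delta_pos":[0,0,4],"twist":[0,0,0]},{"gripper":10,"delta_pos":[0,0,4],"twist":[0,0,0]},{"gripper":10,"delta_pos":[0,0,4],"twist":[0,0,0]},{"gripper":10,"delta_pos":[0,0,4],"twist":[0,0,0]},{"gripper":10,"delta_pos":[0,0,4],"twist":[0,0,0]},{"gripper":10,"delta_pos":[0,0,4],"twist":[0,0,0]},{"gripper":10,"delta_pos":[0,0,0],"twist":[0,0,0]}]';python3 f.py;python3 -m crank '[{"gripper":10,"delta_pos":[0,0,2],"twist":[0,0,0]},{"gripper":10,"delta_pos":[0,0,2],"twist":[0,0,0]},{"gripper":10,"delta_pos":[0,0,0],"twist":[0,0,0]}]';python3 -m crank '[{"gripper":10,"delta_pos":[0,0,1],"twist":[0,0,0]},{"gripper":10,"delta_pos":[0,0,1],"twist":[0,0,0]},{"gripper":10,"delta_pos":[0,0,0],"twist":[0,0,0]}]'
```

```text
clock: 11.93
tool_pos: [0.4834, -0.0664, 0.2948]
tcp_rot: [179.8, 31.5, 169.6]
contact_force: [4.4, -1.6, 2.6]
opening: 0.0184
[-19.8 -14.7  11.8 131.2  21.6  34.7  57.4] [ 4.4 -1.6  2.6] [-0.06  0.27 -0.19] 0.018385057366963217 [ 0.48344874 -0.06643786  0.29482052] [179.84096377  31.46880319 169.64066408]
rod v 167 0.0116 [-0.01822855  0.05048544]
clock: 12.23
tool_pos: [0.4834, -0.0664, 0.2983]
tcp_rot: [179.8, 31.5, 169.6]
contact_force: [5.6, -1.9, 2.2]
opening: 0.0188
clock: 12.48
tool_pos: [0.4834, -0.0664, 0.2996]
tcp_rot: [179.9, 31.4, 169.7]
contact_force: [11.4, -1.8, -0.9]
opening: 0.0188
```

```bash
python3 -m crank '[{"gripper":10,"delta_pos":[0,0,0.5],"twist":[0,0,0]},{"gripper":10,"delta_pos":[-0.5,0,0],"twist":[0,0,0]},{"gripper":10,"delta_pos":[0,0,0],"twist":[0,0,0]},{"gripper":10,"delta_pos":[0,0,0],"twist":[0,0,0]},{"gripper":10,"delta_pos":[0,0,0],"twist":[0,0,0]},{"gripper":10,"delta_pos":[0,0,0],"twist":[0,0,0]},{"gripper":10,"delta_pos":[0,0,0],"twist":[0,0,0]},{"gripper":10,"delta_pos":[0,0,0],"twist":[0,0,0]}]';python3 d.py w9.png; python3 -c "
from h import *
a=snap('side')['image'][110:290,190:330]
w=snap('wrist')['image'][0:350,90:390]
cv2.imwrite('pics/c9.png',np.hstack([cv2.resize(a,(420,540),interpolation=2),cv2.resize(w,(370,540))])[...,::-1])"
```

```text
clock: 13.15
tool_pos: [0.4833, -0.0664, 0.2997]
tcp_rot: [179.9, 31.4, 169.7]
contact_force: [19.8, -3.1, -9.6]
opening: 0.0184
4269 [0.44806518 0.50050007] [0.00837798 0.02090819 0.03427262] [0.31950898 0.34470031]
was u 0.4760826429121987 v 0.14304393422209788 [ 0.48331946 -0.06642621  0.29964409]
```

View pics/c9.png

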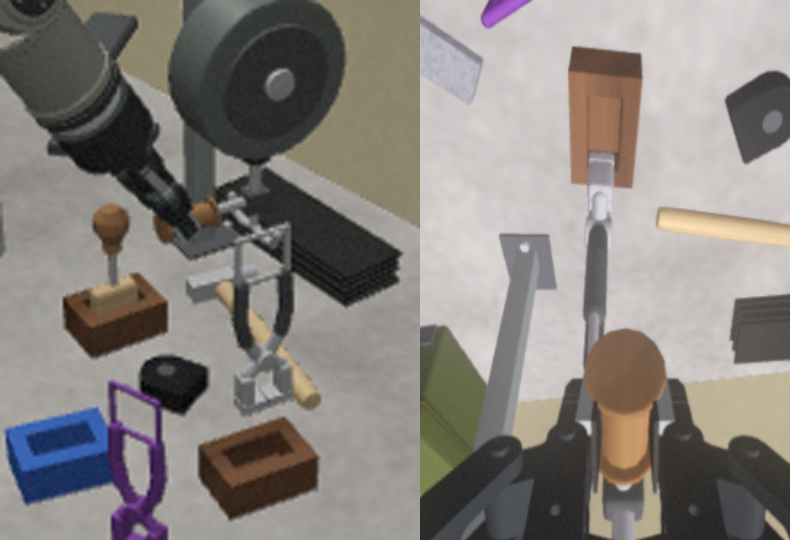

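The nippers hang clear of the rest, the handle is back at its raised height (top 0.3447 against 0.345), and the pocket is empty. I'll unload the sideways force before letting go.

```bash
python3 -m crank '[{"gripper":10,"delta_pos":[1,0,-0.4],"twist":[0,0,0]},{"gripper":10,"delta_pos":[0.5,0,0],"twist":[0,0,0]},{"gripper":10,"delta_pos":[0,0,0],"twist":[0,0,0]},{"gripper":10,"delta_pos":[0,0,0],"twist":[0,0,0]},{"gripper":10,"delta_pos":[0,0,0],"twist":[0,0,0]},{"gripper":10,"delta_pos":[0,0,0],"twist":[0,0,0]}]'
```

```text
clock: 13.8
tool_pos: [0.4834, -0.0665, 0.2994]
tcp_rot: [179.9, 31.3, 169.7]
contact_force: [0.6, -0.7, 2.5]
opening: 0.0186
```

```bash
python3 -m crank '[{"gripper":10,"delta_pos":[0,0,0.2],"twist":[0,0,0]},{"gripper":10,"delta_pos":[0,0,0],"twist":[0,0,0]},{"gripper":10,"delta_pos":[0,0,0],"twist":[0,0,0]},{"gripper":10,"delta_pos":[0,0,0],"twist":[0,0,0]},{"gripper":10,"delta_pos":[0,0,0],"twist":[0,0,0]},{"gripper":10,"delta_pos":[0,0,0],"twist":[0,0,0]},{"gripper":10,"delta_pos":[0,0,0],"twist":[0,0,0]},{"gripper":10,"delta_pos":[0,0,0],"twist":[0,0,0]}]' 20; python3 -m crank '[{"gripper":26,"delta_pos":[0,0,0],"twist":[0,0,0]},{"gripper":32,"delta_pos":[0,0,0],"twist":[0,0,0]},{"gripper":40,"delta_pos":[0,0,0],"twist":[0,0,0]},{"gripper":50,"delta_pos":[0,0,0],"twist":[0,0,0]},{"gripper":60,"delta_pos":[0,0,0],"twist":[0,0,0]},{"gripper":60,"delta_pos":[0,0,0],"twist":[0,0,0]}]'; python3 f.py
```

```text
clock: 14.47
tool_pos: [0.4835, -0.0665, 0.2995]
tcp_rot: [179.9, 31.3, 169.7]
contact_force: [-4.3, -0.6, 2.0]
opening: 0.0186
clock: 14.97
tool_pos: [0.4841, -0.0664, 0.3002]
tcp_rot: [179.9, 31.4, 169.7]
contact_force: [-0.4, -0.2, 0.4]
opening: 0.0598
[-19.9 -14.9  11.8 130.6  21.2  35.5  57.8] [-0.4 -0.2  0.4] [0.09 0.56 0.01] 0.059776649549003205 [ 0.48414518 -0.06640826  0.30023826] [179.86547153  31.42780042 169.66402018]
rod v 164 0.0115 [-0.01886423  0.04917825]
```

```bash
python3 -m crank '[{"gripper":70,"delta_pos":[-5.2,0.9,8.5],"twist":[0,0,0]},{"gripper":70,"delta_pos":[-5.2,0.9,8.5],"twist":[0,0,0]},{"gripper":70,"delta_pos":[-5.2,0.9,8.5],"twist":[0,0,0]},{"gripper":70,"delta_pos":[0,0,0],"twist":[0,0,0]}]'; python3 f.py
```

```text
clock: 15.35
tool_pos: [0.4687, -0.0635, 0.3275]
tcp_rot: [179.8, 31.6, 169.6]
contact_force: [0.4, -0.2, 0.5]
opening: 0.0699
[-18.2 -18.3   9.1 129.3  19.7  40.1  58.9] [ 0.4 -0.2  0.5] [ 0.09  0.45 -0.02] 0.06988047372399246 [ 0.46869204 -0.0634727   0.3274961 ] [179.80018392  31.56161558 169.64268219]
rod v 162 0.0107 [-0.01966186  0.05049308]
```

```bash
python3 -m crank '[{"gripper":75,"delta_pos":[-2,0.5,3],"twist":[0.25,1.4,0]},{"gripper":75,"delta_pos":[-3.5,0.6,7],"twist":[0.25,1.4,0]},{"gripper":80,"delta_pos":[-3.5,0.6,7],"twist":[0.25,1.4,0]},{"gripper":80,"delta_pos":[-3.5,0.6,7],"twist":[0.2,1.0,0]},{"gripper":80,"delta_pos":[-3,0.6,6],"twist":[0,0,0]},{"gripper":80,"delta_pos":[0,0,0],"twist":[0,0,0]}]'; python3 f.py
```

```text
clock: 15.9
tool_pos: [0.4534, -0.0607, 0.3565]
tcp_rot: [179.8, 26.2, 169.7]
contact_force: [-0.6, -0.4, 0.2]
opening: 0.0802
[-17.8 -18.5   9.  123.7  14.3  50.3  64.3] [-0.6 -0.4  0.2] [0.07 0.48 0.03] 0.08016976844959871 [ 0.45336117 -0.06070857  0.35650579] [179.84364225  26.22426369 169.65058651]
rod v 163 0.0109 [-0.02170903  0.04970383]
```

```bash
Z='{"gripper":80,"delta_pos":[0,0,0],"twist":[0,0,0]}'; python3 -m crank '[{"gripper":80,"delta_pos":[0,0,0],"twist":[0,0,0]},{"gripper":80,"delta_pos":[0,0,0],"twist":[0,0,0]},{"gripper":80,"delta_pos":[0,0,0],"twist":[0,0,0]},{"gripper":80,"delta_pos":[0,0,0],"twist":[0,0,0]},{"gripper":80,"delta_pos":[0,0,0],"twist":[0,0,0]},{"gripper":80,"delta_pos":[0,0,0],"twist":[0,0,0]},{"gripper":80,"delta_pos":[0,0,0],"twist":[0,0,0]},{"gripper":80,"delta_pos":[0,0,0],"twist":[0,0,0]}]' >/dev/null; python3 - <<'E'
from h import *
pr=None
for i in range(12):
    s=snap('side'); W=cloud(s); x,y,z=np.moveaxis(W,-1,0)
    m=(z>.09)&(z<.18)&(abs(x-.533)<.06)&(abs(y+.1)<.05); P=W[m]
    d=0 if pr is None else np.abs(s['image'].astype(int)-pr)[110:290,190:330].max()
    pr=s['image'].astype(int)
    if i%2==0: print(len(P),P.mean(0).round(4),P[:,2].min().round(3),d)
a=s['image'][90:300,180:340]; cv2.imwrite('pics/c10.png',cv2.resize(a,(457,600),interpolation=2)[...,::-1]); print(ctrl.sense()['contact_force'])
E
```

```text
333 [ 0.5339 -0.1048  0.1371] 0.102 0
336 [ 0.534  -0.1047  0.1375] 0.103 26
334 [ 0.5339 -0.1048  0.1373] 0.102 24
334 [ 0.5339 -0.1047  0.1373] 0.1 24
332 [ 0.534  -0.1047  0.1371] 0.104 18
332 [ 0.534  -0.1048  0.1373] 0.102 21
[0.0889626  0.23793386 0.93817526]
```

View pics/c10.png

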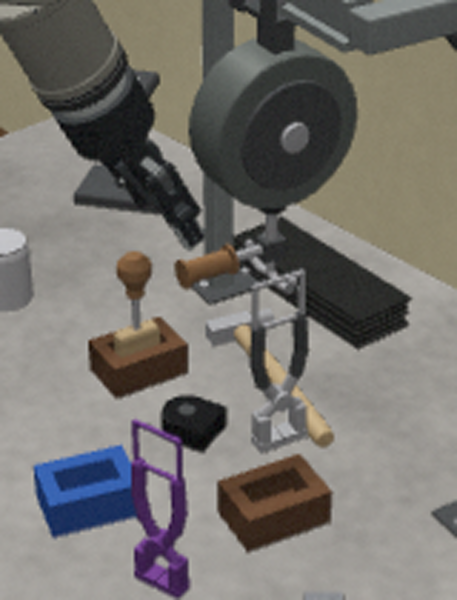

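The nippers hang still at (280,370), hooked by the loop. The gripper is clear of the handle and everything else is in place, so I'll hand in.

```bash
python3 -c "
from station import ctrl; print(ctrl.job_done(), ctrl.sense()['clock'])"
```

```text
the job is handed in; nothing more can be done
the job is handed in; nothing more can be done
```

The nippers hang by their loop from the fully raised hook, clear of the rest, and I have handed the job in. It took about 17 s of the 59 s allowed.

**What I did:** I gripped the wooden handle with the gripper leaning back about 31° and pulled the hook down 115 mm. I slid it about 125 mm along the rail, put the prong through the loop and eased it up at about 48 mm/s, slower near the top. At the upper stop I took most of the load off the grip before letting go and backing the gripper clear.

**Last checks:**
- **Nippers:** they stayed at the same position to within about 0.5 mm over 12 frames (about 0.6 s). Their jaws were about 0.10 m above the ledge and the pocket was empty.
- **Hook:** the handle was back at its raised height, its top at 0.3447 m against 0.345 m at the start.
- **Robot:** the force reading was under 1 N, so it was touching nothing.
- **Other things:** in the last side view the stretcher, heel, hammer and purple and blue look-alikes looked undisturbed. I did not look again at the bowl or at all of the brush.

**What went wrong or disagreed:**
- My first approach stopped short because joint 2 was at its range limit, so I came in from a nearer standoff.
- The first grip was too shallow, with an opening of 11.5 mm instead of 22 mm. I gripped again deeper before pulling, and the opening then read about 19 mm. I took that as a full grip, because the handle did not slip.
- At the upper stop the force reading briefly rose to about 22 N, until I moved the gripper slightly to ease it.
- After backing away, the gripper stayed just above the handle, because joint 2 was again near its limit.

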